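Hold the spring clip open over the report card

ROBOT

A 7-joint arm with a two-finger parallel gripper is mounted at the origin on the work surface. World frame = base frame: x ahead of the robot, y to its left, z up, the work surface at z = 0. Lengths are in mm, angles in rad, forces in N, time in s.
With the tool pointing down it reaches from about 400 to 875 mm from the base axis. Payload 4.4 kg.
Tool frame: the origin (TCP) lies at the very end of the fingers, on their centre line; the grasp point (between the pads) lies 19 mm behind it; y points along the fingers, x is the direction in which the jaws open and shut, and the axes are right-handed (so a half turn about y gives the same grasp; the last joint's range is limited). The gripper opens to 85 mm and grips with 20 to 120 N. Pads are 22 mm wide; open, the fingers measure 114 mm over their backs; the gripper's body (76 mm by 85 mm) begins 54 mm behind the grasp point. The pads swing forward as they close: fully open they stand 13 mm farther back than shut.
Start: joints at [-1.317, 0.628, 0.038, 1.517, -0.027, 0.996, -0.02], TCP at [204.321, 617.066, 231.313] pointing down, gripper open.
Joint ranges: [-3.06, 3.06], [-0.37, 2.12], [-1.25, 1.32], [0.18, 2.47], [-1.1, 4.24], [0.23, 1.98], [-2.94, 2.94]. Speed limits (rad/s): [2.57, 2.57, 3.14, 3.14, 3.14, 3.14, 3.14].

INTERFACE

Orientations are given as [roll, pitch, yaw] about the fixed x, y, z axes, in that order (R = Rz(yaw) Ry(pitch) Rx(roll)).
In Python, from cell import readout, eyes, finish_job gives the robot as it stands. The module is installed in compiled form; this text tells all that it offers.
- The arm moves only by the tool apply_moves, never from a script. Its argument "commands" is a list that holds one entry, the list of rows, each a list of 6 numbers: the shift along the tool's x, y, z in units of 0.04 m (1.0 is 0.04 m), then the turn, a rotation vector about the tool's x, y, z in units of 5 degrees (1.0 is 5 degrees). A call has 1 to 8 rows; each row shifts and turns the pose as measured when the row begins, along the tool's axes as they then stand; what a row does not reach is not made up. A row lasts 1/12 s, in which the tool goes at most 41.7 mm and 7.16 degrees, less where a joint would pass 70% of its speed; a pose out of reach is approached as far as the arm can. A call with a number of a shift or a turn outside -1 to 1 is refused whole. A call with a gripper value outside its range is refused whole. "claw" is the finger opening in mm, from 0 to 85.4, set as the call begins (left out, the last holds). The fingers move at their own pace and stop on an object; the grip force is fixed at half the most. Time passes only in rows, so rows that do not move let the fingers close. It gives the time, the measured TCP pose, the force and the opening at its end, in the units of the state.
- readout.read_state(): the state, without advancing time (a new reading comes with each control period).
- eyes.get_image(name): name is "side" or "top"; returns a dict with "image" (480x640x3 uint8, red, green, blue), "mtx" (3x3 intrinsics, pixels), "rvec" (rotation vector, rad) and "tvec" (3), from world to camera coordinates, as OpenCV has them. Camera axes: x right, y down, z forward; pixel columns grow to the right and rows downward; lengths in mm; the calibration is good to about 2 mm. A picture is of the moment at which its call begins. There is no depth.
- finish_job(): hands the job in, once; it reports no verdict.
The state is a dict: "clock": time; "qpos": joint angles; "qd": joint speeds; "tau": joint torques, N m; "eef_pos": TCP position; "tool_rot": TCP orientation; "force": force on the tool from outside, world axes, zero at the start; "torque": the same for the moment, N m; "width": finger opening in mm.
Only numpy, scipy, OpenCV 4.12 (cv2) and the standard library are available. Lean on these libraries where they do the work, as an engineer would, in place of code of your own. Each camera call takes 0.05 s, during which the arm holds its last target. There are 200 camera calls.

TASK

Take the orange spring clip off its rest by its two black grips, squeeze it open, and lower it over the middle of the top edge of the report card with the red band, so that the card's edge stands between the wide-open jaws, well inside them and touching neither. Finish while still holding the clip squeezed open there in the gripper, so that a colleague can slip a result sheet in. Treat the card gently: do not push on it or shift its stand, and leave the blue card and the other things on the desk where they are.

Things in the scene. Friction and masses are not known exactly. Their poses are not given: they have to be found in the camera images.
- clip: orange spring clip, about 70 g, standing jaws-down with its hinge bar's ends on the rest. Origin: centre of the hinge bar (10 x 10 x 86 mm), 67 mm above the desk at the start. z up, y along the bar, x the way it is squeezed and opens. Two mirrored levers pivot 6 mm either side: black grips above, 40 mm wide jaws below. Squeezing the grips together along x opens the jaws; letting go shuts them.
- grip_a (a point): centre of the black round grip bar (10 mm thick, 36 mm long along y) of the lever on the clip's +x side, 40 mm above the hinge bar and 23 mm off the clip's middle when shut
- grip_b (a point): the same on the clip's -x side. Both grips measure 56 mm over their outsides with the jaws shut; squeezing takes about 5 N to begin and 11 N at the fully open stop: about 28 mm over the grips, jaw tips about 31 mm apart
- clip_a (a joint): turn of the lever on the clip's +x side: 0 = jaws shut, 0.34 rad = the fully open stop; the other lever always turns equally
- jaw_a (a point): inside of the jaw tip on the clip's +x side, 45 mm below the hinge bar, middle of the jaw's width
- jaw_b (a point): inside of the jaw tip on the clip's -x side, likewise
- clip_rest: grey clip rest fixed to the desk: base 80 x 100 x 8 mm, with two posts (26 x 12 mm, tops 62 mm above the desk, 60 mm clear between them along y) whose flat tops carry the ends of the hinge bar; the clip lifts straight off upward. Origin: centre of the underside, z up, y from post to post
- red_card: stiff white report card with a red band along its top, upright in a heavy dark metal stand (0.7 kg, base 70 x 130 x 14 mm), loose on the desk. The card is 3 mm thick (along x), 110 mm wide (along y), its top edge 130 mm above the desk. Origin: centre of the stand's underside; z up
- red_edge (a point): middle of the red-banded card's top edge; x across the card's 3 mm thickness, y along the edge, z up
- blue_card: the same stand and card, but with a blue band: to be left alone. Red and blue may change sides. Origin: centre of the underside
- pen_cup: dark pen cup with coloured pens, 80 mm across, about 120 mm tall with the pens; leave alone. Origin: centre of the underside
- mouse: black computer mouse on a green mat, 105 x 60 x 34 mm; leave alone. Origin: centre of the underside
- handset: white cordless handset lying on the desk, 48 x 150 x 24 mm; leave alone. Origin: centre of the underside
- calculator: grey calculator lying on the desk, 130 x 85 x 14 mm; leave alone. Origin: centre of the underside
- bottle: blue bottle with a black cap, 72 mm across, 190 mm tall; leave alone. Origin: centre of the underside
- tube_rack: white rack of capped sample tubes, 70 x 190 x 81 mm; leave alone. Origin: centre of the underside
Mind the look-alikes: they are no part of the job. What is shaped like the red_card but green is not meant. Leave any purple look-alike of the clip_rest alone.

How it is judged (in metres and radians):
On the way:
1. the clip is lifted off its rest in the gripper (height (world z) of clip above 0.09 m and contact force between the fingers and clip above 1 N and contact force between clip and clip_rest below 0.1 N), for 0.2 s.
At the end, for the whole second after the job is handed in: Gripper still holds the clip (over 2 N), at rest; jaw tips over 18 mm apart, one each side of the red card, each 4 mm or more off its mid-plane and 8 mm or more below its edge; hinge bar 8 mm or more above it, within 20 mm of its middle, 0.25 rad of parallel; card untouched, moved under 15 mm (distance between jaw_a and jaw_b above 0.018 m and ((x of jaw_a in the frame of red_edge above 0.004 m and x of jaw_b in the frame of red_edge below -0.004 m) or (x of jaw_b in the frame of red_edge above 0.004 m and x of jaw_a in the frame of red_edge below -0.004 m)) and z of each of jaw_a, jaw_b in the frame of red_edge below -0.008 m and z of clip in the frame of red_edge above 0.008 m and y of clip in the frame of red_edge between -0.02 and 0.02 m and angle between the y axis of clip and the y axis of red_card, either way round below 0.25 rad and contact force between each of clip, the arm, the fingers and red_card below 0.3 N and contact force between the fingers and clip above 2 N and linear speed of clip below 0.03 m/s and distance of red_card from where it was at the start of the episode below 0.015 m and angle between red_card's own z axis and vertical below 0.05 rad); the arm keeps its last pose, push and grip.
It fails at once if the red card or its stand is pushed with more than 6 N by the clip, the fingers or the arm (contact force between any of clip, the fingers, the arm and red_card above 6 N).
It fails at once if the red card's stand is shifted by more than 15 mm (distance of red_card from where it was at the start of the episode above 0.015 m).
It fails at once if the blue card or another thing on the desk is shifted by more than 25 mm (distance of any of blue_card, pen_cup, mouse, handset, calculator, bottle, tube_rack from where it was at the start of the episode above 0.025 m).
It also fails if it takes over 38 s, if anything falls off the work surface, if the arm or the gripper's body presses on something with over 40 N, if the wrist force passes 120 N, or if a joint passes its speed limit or range.

## Working session

There is one attempt and no reset: what is moved stays moved. The work goes in short steps, Python scripts to look and compute and a tool call to move; the robot and the scene stay as the last step left them, time stands still between calls to the robot, and variables do not carry over. Pictures are saved under pics/ and viewed, about 8 in all and at most 12, crops included, and the job is handed in when it is done.

Besides the shell and the picture viewer there is one more tool, called after "Emit:" as name(argument=value, ...) on one line, values as JSON. apply_moves: Moves the arm, as the interface text tells. Shifts and turns lie within -1 to 1; 1 stands for 0.04 m of shift or 5 degrees of turn. Its arguments: {"type":"object","properties":{"commands":{"type":"array"},"claw":{"type":"number"}},"required":["commands"]}

```bash
mkdir -p pics && cat > h.py <<'E'
import numpy as np, cv2
from cell import readout, eyes, finish_job
def grab(n,f):
    d=eyes.get_image(n); cv2.imwrite(f'pics/{f}.png',d['image'][:,:,::-1]); np.savez(f'pics/{f}.npz',**d); return d
def ray(d,p):
    R=cv2.Rodrigues(np.array(d['rvec'],float))[0]; t=np.array(d['tvec'],float).ravel()
    u=cv2.undistortPoints(np.array([[p]],float),np.array(d['mtx'],float),None).ravel()
    return -R.T@t, R.T@np.array([u[0],u[1],1.])
def onz(d,p,z):
    o,v=ray(d,p); return o+v*(z-o[2])/v[2]
def proj(d,P):
    return cv2.projectPoints(np.array(P,float).reshape(-1,3),np.array(d['rvec'],float),np.array(d['tvec'],float),np.array(d['mtx'],float),None)[0].reshape(-1,2)
E
python3 - <<'E'
from h import *
for n in('top','side'):
    d=grab(n,n+'0'); print(n,ray(d,(320,240)))
print(readout.read_state())
E
```

```text
top (array([ 300.18516662,   22.16284916, 1273.39976711]), array([ 0.17115771, -0.00267845, -0.98535625]))
side (array([-129.84731448, -631.19250371, 1196.81519988]), array([ 0.45766691,  0.44652441, -0.76890563]))
{'clock': 0.1, 'qpos': array([-1.31681618,  0.62924911,  0.03846911,  1.51826973, -0.02702563,
        0.99632122, -0.01998552]), 'qd': array([ 0.00032437, -0.00210739,  0.00234623, -0.00135701, -0.0004255 ,
        0.0021504 ,  0.00031594]), 'tau': array([ 3.28145507e-03, -5.64538085e+01,  1.23048440e+00, -1.93973851e+01,
        1.12648160e-02,  5.49410135e-03,  1.02498106e-05]), 'eef_pos': array([204.13156667, 616.51604742, 230.48388124]), 'tool_rot': array([-1.57080658,  0.00172889,  1.25099696]), 'force': array([-0.05337147, -0.43287338, -0.09848007]), 'torque': array([-0.02140711,  0.02045867,  0.04934968]), 'width': 85.59860768691136}
```

View pics/top0.png

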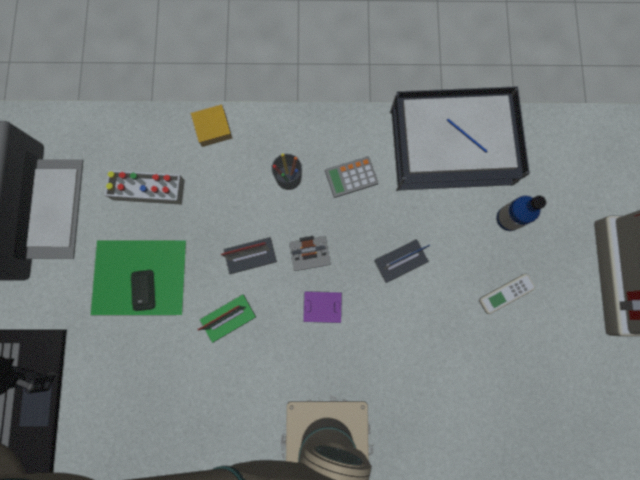

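View pics/side0.png

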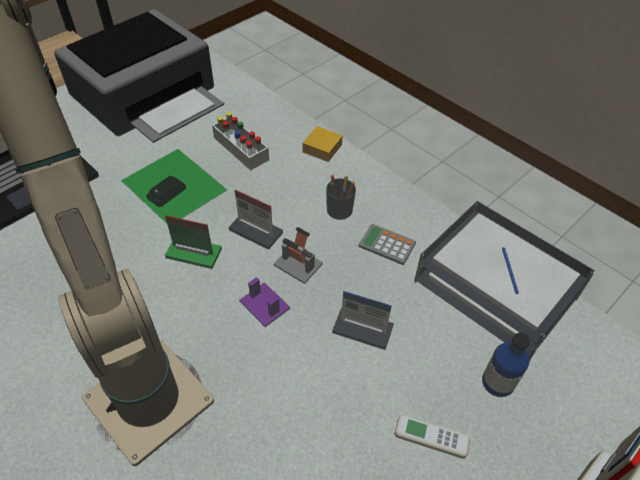

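The top view shows the red card with the dark stand at about (249,255) and the clip on its rest at about (309,252). The green-stand card at (227,318) and the purple rest at (322,307) are decoys, and the blue card is at (402,261). Next I'll zoom in.

```bash
python3 - <<'E'
from h import *
a=cv2.imread('pics/top0.png')[225:285,210:340]; b=cv2.imread('pics/side0.png')[180:285,225:330]
a=cv2.resize(a,None,fx=6,fy=6,interpolation=cv2.INTER_CUBIC)   # 780x360
cv2.imwrite('pics/c1.png',a)
b=cv2.resize(b,None,fx=5.7,fy=5.7,interpolation=cv2.INTER_CUBIC); cv2.imwrite('pics/c2.png',b)
for n in('top','side'):
    d=dict(np.load(f'pics/{n}0.npz')); hsv=cv2.cvtColor(d['image'],cv2.COLOR_RGB2HSV)
    for nm,m in(('redorange',cv2.inRange(hsv,(0,110,50),(14,255,255))),('red2',cv2.inRange(hsv,(165,90,40),(180,255,255)))):
        k,l,s,c=cv2.connectedComponentsWithStats(m)
        for i in range(1,k):
            if s[i,4]>12 and 150<c[i,0]<360 and 170<c[i,1]<330: print(n,nm,s[i],c[i].round(1),np.mean(hsv[l==i],0).round())
E
```

```text
top redorange [152 175   7   5  28] [155.2 176.8] [  0. 150. 140.]
top redorange [163 175   7   6  27] [166.5 177.3] [  1. 150. 140.]
top redorange [152 187   5   5  20] [154.2 189. ] [  1. 156. 140.]
top redorange [163 187   6   6  22] [165.3 189.4] [  1. 152. 143.]
top redorange [302 240  11   8  50] [307.  243.5] [  9. 121.  88.]
side redorange [239 192  21  10  26] [248.6 196.5] [  3. 121.  95.]
side redorange [166 216  41  10  48] [185.4 220.3] [  5. 129.  91.]
side redorange [294 232  12  18 114] [300.4 239.7] [  9. 133. 103.]
side redorange [288 247  17  15  51] [297.3 252.8] [ 10. 135. 108.]
```

View pics/c1.png

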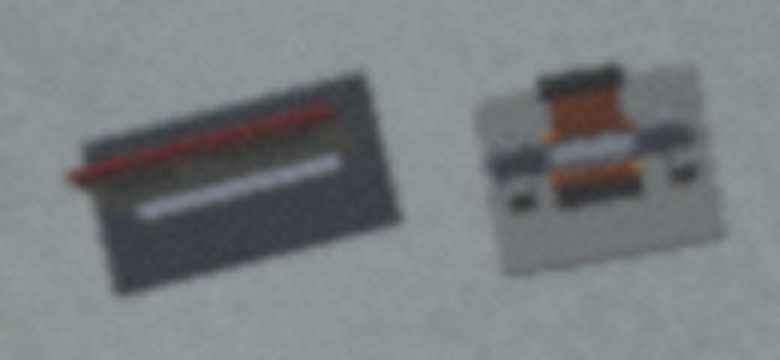

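View pics/c2.png

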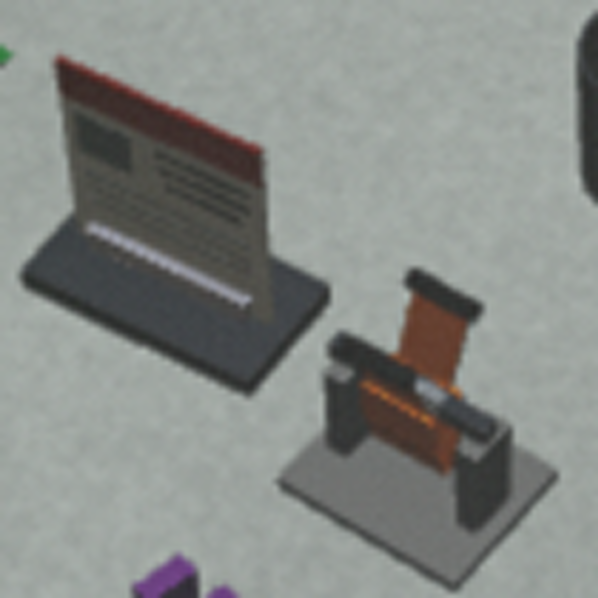

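The crops are clear. The red top edge runs (70,180)-(335,105) in c1 and (58,58)-(262,150) in c2. The grips are at (580,80) and (600,190) in c1.

```bash
python3 - <<'E'
from h import *
T=dict(np.load('pics/top0.npz'));S=dict(np.load('pics/side0.npz'))
t=lambda x,y:(210+(x+.5)/6-.5,225+(y+.5)/6-.5); s=lambda x,y:(225+(x+.5)/5.7-.5,180+(y+.5)/5.7-.5)
def tri(p,q):
    o,v=ray(T,p);o2,v2=ray(S,q);k=np.linalg.lstsq(np.c_[v,-v2],o2-o,rcond=None)[0]
    return ((o+k[0]*v+o2+k[1]*v2)/2).round(1), np.linalg.norm(o+k[0]*v-o2-k[1]*v2).round(1)
print('edge on z130 T',[onz(T,t(*p),130).round(1) for p in((72,178),(335,107))],'S',[onz(S,s(*p),130).round(1) for p in((58,58),(262,148))])
print('tri',tri(t(72,178),s(58,58)),tri(t(335,107),s(262,148)))
print('stand top T z14',[onz(T,t(*p),14).round(1) for p in((82,143),(360,74),(400,220),(118,293))])
print('stand S z14',[onz(S,s(*p),14).round(1) for p in((22,275),(248,385),(330,290))])
print('far grip T',[onz(T,t(*p),107).round(1) for p in((541,87),(621,77))],'S',[onz(S,s(*p),107).round(1) for p in((412,278),(476,308))])
print('near grip T',[onz(T,t(*p),107).round(1) for p in((557,194),(641,184))])
print('bar T z72',[onz(T,t(*p),72).round(1) for p in((493,163),(692,137))])
print('base T z8',[onz(T,t(*p),8).round(1) for p in((476,102),(694,66),(724,240),(504,274))],'S',[onz(S,s(*p),8).round(1) for p in((280,483),(455,585),(556,475))])
E
```

```text
edge on z130 T [array([463.6, 256.9, 130. ]), array([492.7, 151.7, 130. ])] S [array([464.1, 256.4, 130. ]), array([493.9, 152.6, 130. ])]
tri (array([463.9, 256.8, 129.8]), np.float64(0.7)) (array([492.6, 151.4, 131.8]), np.float64(0.5))
stand top T z14 [array([495.9, 276.9,  14. ]), array([527.2, 154. ,  14. ]), array([461.5, 135. ,  14. ]), array([429.1, 258.6,  14. ])]
stand S z14 [array([426.6, 253.9,  14. ]), array([459.6, 131.3,  14. ]), array([524.9, 148. ,  14. ])]
far grip T [array([505.1,  69.3, 107. ]), array([509.3,  36.2, 107. ])] S [array([503.6,  67.5, 107. ]), array([511.9,  36.2, 107. ])]
near grip T [array([460.4,  62.4, 107. ]), array([464.5,  27.8, 107. ])]
bar T z72 [array([478.4,  90.8,  72. ]), array([489.7,   6.3,  72. ])]
base T z8 [array([515.6, 102.4,   8. ]), array([532.1,   4.5,   8. ]), array([453.3,  -8.7,   8. ]), array([438.1,  89. ,   8. ])] S [array([435.8,  82.8,   8. ]), array([454. , -11.7,   8. ]), array([528.4,   1. ,   8. ])]
```

The two views agree within about 3 mm:
- Clip centre (484.5,48.7), yaw about 9°.
- Red edge middle (478.5,204.5), yaw about 15°, height 130 ✓.

Next I'll plan the moves with a helper.

```bash
cat >> h.py <<'E'
from scipy.spatial.transform import Rotation as Ro
def state():
    s=readout.read_state(); p=s['eef_pos']; R=Ro.from_euler('xyz',s['tool_rot'])
    yaw=np.degrees(np.arctan2(*R.as_matrix()[[1,0],0])); return s,p,R,yaw
def plan(goal,yaw,n,arc=False):
    "rows from the present pose to goal (tool down) in n steps"
    s,p,R,y0=state(); goal=np.array(goal,float); c=lambda q:np.array([np.hypot(q[0],q[1]),np.arctan2(q[1],q[0]),q[2]])
    rows=[];P=p;Rc=R;a,b=c(p),c(goal)
    for i in range(1,n+1):
        f=i/n
        if arc: k=a+(b-a)*f; Q=np.array([k[0]*np.cos(k[1]),k[0]*np.sin(k[1]),k[2]])
        else: Q=p+(goal-p)*f
        Rt=Ro.from_euler('xyz',[-90,0,y0+(yaw-y0)*f],degrees=True)
        rows.append(np.r_[Rc.inv().apply(Q-P)/40,np.degrees((Rc.inv()*Rt).as_rotvec())/5].round(3).tolist())
        P,Rc=Q,Rt
    print('at',p.round(1),round(y0,2),'t',round(s['clock'],2),'w',round(s['width'],1),'F',s['force'].round(1))
    for i in range(0,n,8): print(rows[i:i+8])
E
python3 - <<'E'
from h import *
plan((484.5,48.7,215),9,20,True)
E
```

```text
at [204.1 616.5 230.5] 71.68 t 0.1 w 85.6 F [-0.1 -0.4 -0.1]
[[-0.23, 0.02, -0.922, 0.001, 0.627, -0.02], [-0.232, 0.019, -0.91, 0.0, 0.627, -0.0], [-0.234, 0.019, -0.897, 0.0, 0.627, -0.0], [-0.236, 0.019, -0.885, 0.0, 0.627, 0.0], [-0.238, 0.019, -0.873, 0.0, 0.627, 0.0], [-0.24, 0.019, -0.86, 0.0, 0.627, -0.0], [-0.242, 0.019, -0.848, 0.0, 0.627, 0.0], [-0.244, 0.019, -0.836, 0.0, 0.627, 0.0]]
[[-0.246, 0.019, -0.823, 0.0, 0.627, -0.0], [-0.247, 0.019, -0.811, 0.0, 0.627, -0.0], [-0.249, 0.019, -0.798, -0.0, 0.627, 0.0], [-0.251, 0.019, -0.786, 0.0, 0.627, -0.0], [-0.252, 0.019, -0.774, 0.0, 0.627, 0.0], [-0.254, 0.019, -0.761, 0.0, 0.627, 0.0], [-0.255, 0.019, -0.749, -0.0, 0.627, -0.0], [-0.256, 0.019, -0.737, 0.0, 0.627, 0.0]]
[[-0.257, 0.019, -0.724, 0.0, 0.627, -0.0], [-0.259, 0.019, -0.712, 0.0, 0.627, -0.0], [-0.26, 0.019, -0.699, 0.0, 0.627, -0.0], [-0.261, 0.019, -0.687, 0.0, 0.627, -0.0]]
```

Emit:
apply_moves(commands=[[[-0.23,0.02,-0.92,0,0.63,0],[-0.23,0.02,-0.91,0,0.63,0],[-0.23,0.02,-0.9,0,0.63,0],[-0.24,0.02,-0.88,0,0.63,0],[-0.24,0.02,-0.87,0,0.63,0],[-0.24,0.02,-0.86,0,0.63,0],[-0.24,0.02,-0.85,0,0.63,0],[-0.24,0.02,-0.84,0,0.63,0]]], claw=85)

```text
clock: 0.77
eef_pos: [407.5, 416.0, 217.8]
tool_rot: [-1.563, 0.007, 0.812]
force: [1.8, -0.8, 0.1]
width: 85.1
```

Emit:
apply_moves(commands=[[[-0.25,0.02,-0.82,0,0.63,0],[-0.25,0.02,-0.81,0,0.63,0],[-0.25,0.02,-0.8,0,0.63,0],[-0.25,0.02,-0.79,0,0.63,0],[-0.25,0.02,-0.77,0,0.63,0],[-0.25,0.02,-0.76,0,0.63,0],[-0.25,0.02,-0.75,0,0.63,0],[-0.26,0.02,-0.74,0,0.63,0]]])

```text
clock: 1.43
eef_pos: [490.0, 153.7, 208.3]
tool_rot: [-1.57, 0.01, 0.347]
force: [0.8, 0.2, 0.9]
width: 85.1
```

```bash
python3 -c "
from h import *
plan((484.5,48.7,200),9,8,True)"
```

```text
at [490.  153.7 208.3] 19.86 t 1.43 w 85.1 F [0.8 0.2 0.9]
[[-0.101, 0.026, -0.321, -0.009, 0.271, -0.111], [-0.101, 0.026, -0.319, 0.0, 0.271, -0.0], [-0.102, 0.026, -0.316, 0.0, 0.271, -0.0], [-0.102, 0.026, -0.314, 0.0, 0.271, -0.0], [-0.103, 0.026, -0.312, 0.0, 0.271, 0.0], [-0.103, 0.026, -0.309, 0.0, 0.271, -0.0], [-0.104, 0.026, -0.307, 0.0, 0.271, 0.0], [-0.104, 0.026, -0.305, -0.0, 0.271, -0.0]]
```

Emit:
apply_moves(commands=[[[-0.1,0.03,-0.32,-0.01,0.27,-0.1],[-0.1,0.03,-0.32,0,0.27,0],[-0.1,0.03,-0.32,0,0.27,0],[-0.1,0.03,-0.31,0,0.27,0],[-0.1,0.03,-0.31,0,0.27,0],[-0.1,0.03,-0.31,0,0.27,0],[-0.1,0.03,-0.31,0,0.27,0],[-0.1,0.03,-0.3,0,0.27,0]]])

```text
clock: 2.1
eef_pos: [483.1, 38.6, 197.3]
tool_rot: [-1.572, 0.002, 0.14]
force: [-0.2, -0.2, -0.1]
width: 84.9
```

```bash
python3 -c "
from h import *
plan((484.5,48.7,160),9,5)"
```

```text
at [483.1  38.6 197.3] 8.0 t 2.1 w 84.9 F [-0.2 -0.2 -0.1]
[[0.014, 0.186, 0.049, 0.017, -0.04, -0.02], [0.014, 0.186, 0.049, 0.0, -0.04, 0.0], [0.014, 0.186, 0.049, 0.0, -0.04, 0.0], [0.014, 0.186, 0.049, 0.0, -0.04, 0.0], [0.015, 0.186, 0.049, 0.0, -0.04, 0.0]]
```

Emit:
apply_moves(commands=[[[0.01,0.19,0.05,0.02,-0.04,-0.02],[0.01,0.19,0.05,0,-0.04,0],[0.01,0.19,0.05,0,-0.04,0],[0.01,0.19,0.05,0,-0.04,0],[0.01,0.19,0.05,0,-0.04,0],[0,0,0,0,0,0]]])

```text
clock: 2.6
eef_pos: [482.9, 48.8, 154.6]
tool_rot: [-1.57, 0.001, 0.156]
force: [-1.0, 0.6, -0.1]
width: 84.9
```

```bash
python3 -c "
from h import *
d=grab('side','s1')
cv2.imwrite('pics/s1c.png',cv2.resize(d['image'][150:290,200:360,::-1],None,fx=4.2,fy=4.2,interpolation=cv2.INTER_CUBIC))
plan((484.5,48.7,90),9,8)"
```

```text
at [483.   48.6 155.1] 8.93 t 2.65 w 85.0 F [-0.  -0.3  0.1]
[[0.005, 0.203, -0.001, -0.013, -0.002, -0.008], [0.005, 0.203, -0.0, 0.0, -0.002, 0.0], [0.005, 0.203, -0.0, 0.0, -0.002, 0.0], [0.005, 0.203, -0.0, -0.0, -0.002, 0.0], [0.005, 0.203, -0.0, 0.0, -0.002, 0.0], [0.005, 0.203, -0.0, 0.0, -0.002, 0.0], [0.005, 0.203, -0.0, 0.0, -0.002, 0.0], [0.005, 0.203, -0.0, -0.0, -0.002, 0.0]]
```

View pics/s1c.png

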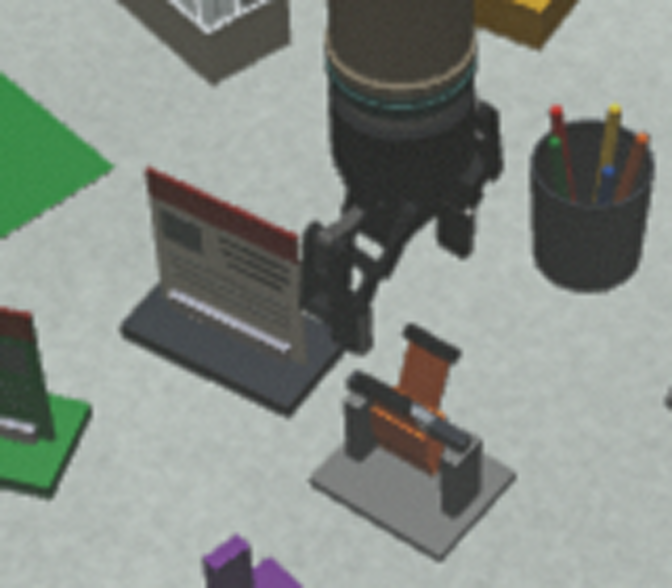

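The open fingers straddle the clip: the near tip is at (350,345), the far tip at (460,245) and the grips sit below between them. The card is untouched, so I'll descend.

Emit:
apply_moves(commands=[[[0.005,0.2,0,0,0,0],[0.005,0.2,0,0,0,0],[0.005,0.2,0,0,0,0],[0.005,0.2,0,0,0,0],[0.005,0.2,0,0,0,0],[0.005,0.2,0,0,0,0],[0.005,0.2,0,0,0,0],[0.005,0.2,0,0,0,0]]])

```text
clock: 3.32
eef_pos: [486.3, 49.8, 85.8]
tool_rot: [-1.57, -0.003, 0.158]
force: [-1.5, 0.4, 0.4]
width: 85.1
```

Emit:
apply_moves(commands=[[[0.03,0.06,0,0,0,0],[0,0,0,0,0,0]]])

```text
clock: 3.48
eef_pos: [486.5, 49.7, 81.0]
tool_rot: [-1.57, 0.001, 0.157]
force: [-0.2, 0.5, 0.3]
width: 84.9
```

Emit:
apply_moves(commands=[[[0,0,0,0,0,0],[0,0,0,0,0,0],[0,0,0,0,0,0],[0,0,0,0,0,0]]], claw=50)

```text
clock: 3.82
eef_pos: [487.8, 49.7, 82.0]
tool_rot: [-1.57, -0.002, 0.157]
force: [-0.5, 0.1, 0.1]
width: 50.1
```

Emit:
apply_moves(commands=[[[0,0,0,0,0,0],[0,0,0,0,0,0],[-0.05,-0.15,0,0,0,0],[0,0,0,0,0,0],[0,0,0,0,0,0]]], claw=66)

```text
clock: 4.23
eef_pos: [486.2, 49.5, 89.8]
tool_rot: [-1.57, -0.004, 0.157]
force: [-0.2, 0.6, 0.8]
width: 65.9
```

```bash
python3 -c "
from h import *
d=grab('side','s2')
cv2.imwrite('pics/s2c.png',cv2.resize(d['image'][150:290,200:360,::-1],None,fx=4.2,fy=4.2,interpolation=cv2.INTER_CUBIC))
plan((484.5,48.7,91),9,1)"
```

```text
at [486.3  49.5  89.8] 9.01 t 4.28 w 65.7 F [-0.3 -0.3  0.4]
[[-0.047, -0.029, -0.012, -0.011, 0.002, 0.051]]
```

View pics/s2c.png

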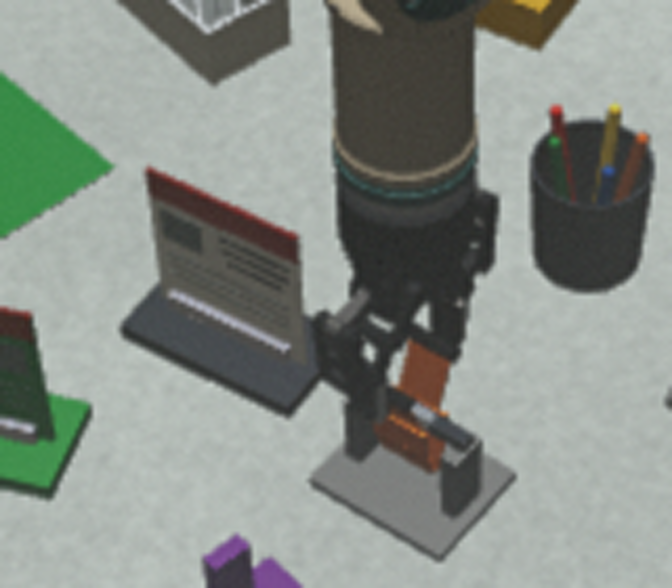

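The clip still stands on its rest. The near finger at (365,385) and the far finger at (440,345) enclose the grips, so I'll squeeze.

Emit:
apply_moves(commands=[[[-0.02,0,0,0,0,0],[0,0,0,0,0,0],[0,0,0,0,0,0],[0,0,0,0,0,0],[0,0,0,0,0,0],[0,0,0,0,0,0],[0,0,0,0,0,0],[0,0,0,0,0,0]]], claw=24)

```text
clock: 4.95
eef_pos: [489.2, 49.9, 93.0]
tool_rot: [-1.57, -0.013, 0.158]
force: [-0.2, 0.5, 1.8]
width: 25.1
```

Emit:
apply_moves(commands=[[[0,-0.2,0,0,0,0],[0,-0.2,0,0,0,0],[0,-0.3,0,0,0,0],[0,-0.3,0,0,0,0],[0,-0.3,0,0,0,0],[0,-0.3,0,0,0,0],[0,-0.3,0,0,0,0],[0,0,0,0,0,0]]])

```text
clock: 5.62
eef_pos: [486.2, 49.0, 174.7]
tool_rot: [-1.57, -0.009, 0.157]
force: [0.3, 0.5, -1.2]
width: 24.9
```

```bash
python3 -c "
from h import *
d=grab('side','s3')
cv2.imwrite('pics/s3c.png',cv2.resize(d['image'][120:280,200:360,::-1],None,fx=3.7,fy=3.7,interpolation=cv2.INTER_CUBIC))
grab('top','t3')
plan((478.5,204.5,235),15,8,True)"
```

```text
at [485.2  49.  172.9] 9.03 t 5.72 w 24.8 F [-0.  -0.7 -0.3]
[[0.121, -0.193, 0.46, -0.013, -0.149, 0.072], [0.108, -0.194, 0.466, 0.0, -0.149, 0.0], [0.097, -0.194, 0.473, 0.0, -0.149, 0.0], [0.085, -0.194, 0.479, 0.0, -0.149, -0.0], [0.073, -0.194, 0.485, 0.0, -0.149, 0.0], [0.06, -0.194, 0.49, 0.0, -0.149, 0.0], [0.048, -0.194, 0.495, -0.0, -0.149, 0.0], [0.035, -0.194, 0.5, 0.0, -0.149, -0.0]]
```

View pics/s3c.png

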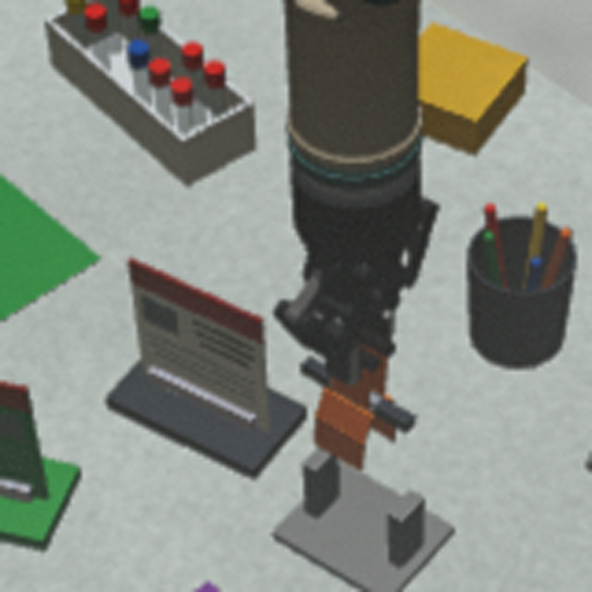

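The clip is lifted off the rest with its jaws spread. The hinge bar ends are at crop (312,370) and (405,415), and the rest is empty. I'll check the hinge position relative to the tool and firm up the grip on the way.

```bash
python3 -c "
from h import *
S=dict(np.load('pics/s3.npz'))
f=lambda x,y:(200+(x+.5)/3.7-.5,120+(y+.5)/3.7-.5)
for z in(140,147,154): print(z,[onz(S,f(*p),z).round(1) for p in((312,370),(405,415),(358.5,392.5))])
print(proj(S,[485.2,49,147]), f(358.5,392.5))"
```

```text
140 [array([480.8,  88.1, 140. ]), array([498.1,  18.4, 140. ]), array([489.5,  53. , 140. ])]
147 [array([476.8,  83.4, 147. ]), array([494. ,  14.1, 147. ]), array([485.4,  48.5, 147. ])]
154 [array([472.7,  78.6, 154. ]), array([489.8,   9.8, 154. ]), array([481.3,  43.9, 154. ])]
[[296.30027329 225.64126511]] (296.52702702702703, 225.7162162162162)
```

Emit:
apply_moves(commands=[[[0.12,-0.25,0,0,0,0],[0,-0.3,0,0,0,0],[0,-0.4,0,0,0,0],[0,-0.4,0,0,0,0],[0,-0.3,0,0,0,0],[0,0,0,0,0,0]]], claw=15)

```text
clock: 6.22
eef_pos: [485.2, 49.4, 236.2]
tool_rot: [-1.57, 0.007, 0.157]
force: [0.8, -0.3, -0.5]
width: 23.9
```

```bash
python3 -c "
from h import *
plan((478.5,204.5,240),15,12,True)"
```

```text
at [485.2  49.4 236.2] 9.02 t 6.22 w 23.9 F [ 0.8 -0.3 -0.5]
[[0.081, -0.008, 0.305, -0.011, -0.1, -0.076], [0.076, -0.008, 0.308, -0.0, -0.1, -0.0], [0.071, -0.008, 0.311, 0.0, -0.1, 0.0], [0.066, -0.008, 0.314, 0.0, -0.1, 0.0], [0.061, -0.008, 0.316, 0.0, -0.1, 0.0], [0.056, -0.008, 0.319, -0.0, -0.1, 0.0], [0.05, -0.008, 0.322, -0.0, -0.1, 0.0], [0.045, -0.008, 0.324, 0.0, -0.1, 0.0]]
[[0.039, -0.008, 0.327, 0.0, -0.1, 0.0], [0.034, -0.008, 0.329, 0.0, -0.1, 0.0], [0.028, -0.008, 0.331, 0.0, -0.1, 0.0], [0.022, -0.008, 0.333, 0.0, -0.1, -0.0]]
```

The hinge lies straight below the TCP at offset −26 mm. The grip stalls at 23.9 mm, so the clip is at its open stop. Moving over to the card at height.

Emit:
apply_moves(commands=[[[0.08,0,0.3,0,-0.1,-0.07],[0.08,0,0.31,0,-0.1,0],[0.07,0,0.31,0,-0.1,0],[0.07,0,0.31,0,-0.1,0],[0.06,0,0.32,0,-0.1,0],[0.06,0,0.32,0,-0.1,0],[0.05,0,0.32,0,-0.1,0],[0.05,0,0.32,0,-0.1,0]]])

```text
clock: 6.88
eef_pos: [483.3, 161.9, 230.7]
tool_rot: [-1.57, 0.009, 0.234]
force: [0.1, 0.9, -0.8]
width: 23.6
```

Emit:
apply_moves(commands=[[[0.03,0,0.3,0,-0.1,0],[0.03,0,0.3,0,-0.1,0],[0.03,0,0.25,0,-0.1,0],[0,0,0,0,0,0]]])

```text
clock: 7.22
eef_pos: [477.0, 204.4, 230.3]
tool_rot: [-1.568, 0.009, 0.27]
force: [0.4, 0.4, 0.0]
width: 23.9
```

```bash
python3 -c "
from h import *
plan((478.5,204.5,215),15,3)"
```

```text
at [477.  204.4 230.3] 15.46 t 7.22 w 23.9 F [0.4 0.4 0. ]
[[0.014, 0.127, -0.003, -0.035, 0.031, -0.107], [0.012, 0.127, -0.003, 0.0, 0.031, 0.0], [0.013, 0.127, -0.002, 0.0, 0.031, 0.0]]
```

Emit:
apply_moves(commands=[[[0.02,0.12,0,-0.03,0.03,-0.1],[0.02,0.12,0,0,0,0],[0.01,0.1,0,0,0,0],[0,0,0,0,0,0],[0,0,0,0,0,0]]])

```text
clock: 7.63
eef_pos: [479.0, 202.8, 215.1]
tool_rot: [-1.573, 0.0, 0.265]
force: [-0.2, -0.8, -0.5]
width: 24.0
```

```bash
python3 -c "
from h import *
d=grab('side','s4');t=grab('top','t4')
a=cv2.resize(d['image'][140:260,200:300,::-1],None,fx=4,fy=5*.8,interpolation=cv2.INTER_CUBIC)
b=cv2.resize(t['image'][200:320,200:300,::-1],None,fx=4,fy=4,interpolation=cv2.INTER_CUBIC)
cv2.imwrite('pics/b4.png',np.hstack([a,b]))
plan((478.5,204.5,177),15,6)
s,p,R,y=state()
for nm,P in(('hinge',(0,26,0)),('ja',(15,71,0)),('jb',(-15,71,0))):
  Q=p+R.apply(np.array(P)*[1,1,1]); print(nm,Q.round(1),(proj(d,Q)-[200,140])*4)
print('edge',(proj(d,[[463.8,256.8,130],[493,152,130]])-[200,140])*4)"
```

```text
at [479.1 202.8 215.3] 15.16 t 7.73 w 23.3 F [ 0.4 -0.1 -1.3]
[[-0.001, 0.16, 0.008, 0.019, 0.005, -0.001], [-0.001, 0.16, 0.007, 0.0, 0.005, 0.0], [-0.001, 0.16, 0.007, 0.0, 0.005, 0.0], [-0.001, 0.16, 0.007, 0.0, 0.005, 0.0], [-0.001, 0.16, 0.007, 0.0, 0.005, 0.0], [-0.001, 0.16, 0.007, 0.0, 0.005, 0.0]]
hinge [479.1 202.8 189.3] [[205.06495039 163.96569244]]
ja [493.6 206.7 144.3] [[223.93673541 201.03287962]]
jb [464.7 198.8 144.3] [[196.50748833 230.51415065]]
edge [[138.32645897 198.97928095]
 [281.82527961 263.44693325]]
```

View pics/b4.png

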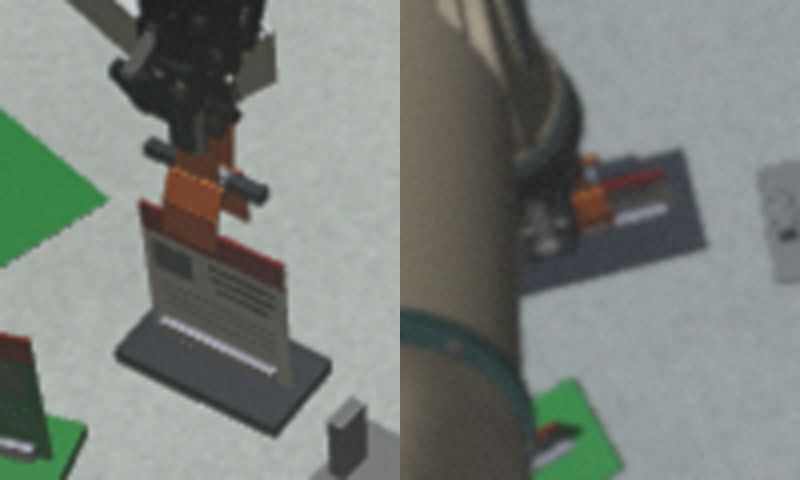

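Both jaws straddle the edge. In the side view the near jaw tip at (190,244) is in front of the card and the far jaw at (240,210) is behind it. In the top view the red line at y≈190 runs through the middle of the orange jaws (158–228). The bar appears about 4 mm lower than predicted, so I'll allow for that and lower slowly.

Emit:
apply_moves(commands=[[[0,0.12,0.01,0.02,0,0],[0,0.12,0.01,0,0,0],[0,0.12,0.01,0,0,0],[0,0.12,0.01,0,0,0],[0,0.12,0,0,0,0],[0,0,0,0,0,0],[0,0,0,0,0,0]]])

```text
clock: 8.32
eef_pos: [479.0, 203.8, 188.7]
tool_rot: [-1.571, -0.0, 0.263]
force: [-0.9, 0.1, -1.0]
width: 24.0
```

```bash
python3 -c "
from h import *
plan((478.7,204.3,181),15,2)"
```

```text
at [479.  203.8 188.7] 15.07 t 8.32 w 24.0 F [-0.9  0.1 -1. ]
[[-0.002, 0.097, 0.007, -0.002, 0.007, 0.0], [-0.002, 0.097, 0.007, 0.0, 0.007, 0.0]]
```

Emit:
apply_moves(commands=[[[0,0.1,0,0,0,0],[0,0.08,0,0,0,0],[0,0,0,0,0,0],[0,0,0,0,0,0],[0,0,0,0,0,0]]])

```text
clock: 8.73
eef_pos: [479.1, 203.9, 180.8]
tool_rot: [-1.571, -0.0, 0.263]
force: [-0.8, -0.3, -1.0]
width: 23.6
```

```bash
python3 -c "
from h import *
d=grab('side','s5');t=grab('top','t5')
a=cv2.resize(d['image'][150:250,210:290,::-1],None,fx=5,fy=5,interpolation=cv2.INTER_CUBIC)
b=cv2.resize(t['image'][215:315,200:280,::-1],None,fx=5,fy=5,interpolation=cv2.INTER_CUBIC)
cv2.imwrite('pics/b5.png',np.hstack([a,b]))
s,p,R,y=state();print(p,y,s['force'],s['width'],s['clock'])
for nm,P in(('hinge',(0,26,0)),('ja',(15,71,0)),('jb',(-15,71,0)),('hinge30',(0,30,0))):
  Q=p+R.apply(np.array(P)); print(nm,Q.round(1),(proj(d,Q)-[210,150])*5)
print('edge',(proj(d,[[463.8,256.8,130],[493,152,130]])-[210,150])*5)"
```

```text
[479.21605113 203.94592956 180.90223336] 15.082098043292051 [-0.85618481  0.84998843 -0.53031014] 23.852966989765743 8.8333
hinge [479.2 204.  154.9] [[209.90445828 203.36128689]]
ja [493.7 207.9 109.9] [[232.88920148 247.38102432]]
jb [464.8 200.1 109.9] [[199.20059294 284.07195622]]
hinge30 [479.2 204.  150.9] [[210.47062616 209.0154459 ]]
edge [[122.90807371 198.72410119]
 [302.28159952 279.30866656]]
```

View pics/b5.png

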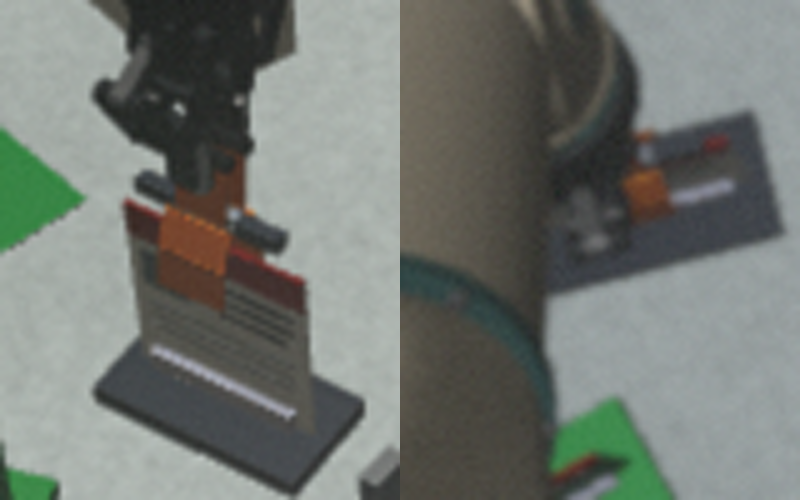

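In the side view the bar centre is at (211,211), so the hinge is at about 150 mm, and the near jaw is down to (191,298) over the card face. The card edge ends at (125,202) and (303,280) are where they were. In the top view both jaws lie either side of the red line. One numeric check of jaw symmetry before handing in.

```bash
python3 -c "
from h import *
T=dict(np.load('pics/t5.npz'));S=dict(np.load('pics/s5.npz'))
m=np.array([478.4,204.5]);a=np.radians(15.3);nx=np.array([np.cos(a),np.sin(a)])
for n,p in(('near outer',(652,222)),('far outer',(645,131))):
  Q=onz(T,(200+(p[0]-400)/5-.4,215+p[1]/5-.4),106);print(n,Q.round(1),((Q[:2]-m)@nx).round(1))
Q=onz(S,(210+191/5-.4,150+298/5-.4),106);print('near side view',Q.round(1),((Q[:2]-m)@nx).round(1))
Q=onz(S,(210+211/5-.4,150+211/5-.4),150);print('hinge',Q.round(1),((Q[:2]-m)@nx).round(1))"
```

```text
near outer [455.3 191.5 106. ] -25.7
far outer [500.8 196.2 106. ] 19.4
near side view [457.9 200.3 106. ] -20.9
hinge [479.2 205.2 150. ] 1.0
```

```bash
python3 -c "
from h import *
finish_job(); s=readout.read_state(); print(s['clock'],s['eef_pos'],s['width'],s['force'])"
```

```text
the job is handed in; nothing more can be done
the job is handed in; nothing more can be done
```

The job is handed in. The gripper is holding the clip squeezed open over the middle of the red card's top edge. `finish_job` reports no verdict, so I only have my own last checks, taken at 8.8 s:

- **Grip:** the fingers stalled at 23.9 mm with 15 mm commanded, so the levers are at their open stop. I expected about 28 mm there, so the opening readout and the given size differ by about 4 mm.
- **Height:** the hinge bar is about 150 mm above the desk, 20 mm above the edge. The jaw tips are at about 106 mm, 24 mm below the edge.
- **Alignment:** the hinge is within about 1 mm of the card's mid-plane and of the middle of its edge. The clip and card are parallel to about 1°.
- **Jaws:** their outer faces measure roughly 21–26 mm on one side of the card and 19 mm on the other. The two views disagree by about 5 mm on the near jaw, but the space left on each side is well over what is needed.
- **Card:** its edge still appears where it was at the start. The wrist force stayed at about 1 N, which is noise level.

The clip sat about 4 mm lower in the gripper after I tightened the grip and carried it over. I allowed for that when lowering, and it did not slip any further.

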